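# Turn the joiner's carousel, fetch the forked rail and put it away in the drawer

## Task

Turn the covered carousel until the pocket with the fork-ended square rail stands at the opening in the front of the clear cover, then lift the rail out and lay it down on its side on the cork mat, letting go of it. Then pick it up again as it lies, lay it flat in the open drawer and push the drawer fully home. Leave the dowel and the slat standing in their pockets and do not disturb the mallet.

Things in the scene. Friction and masses are not known exactly. Their poses are not given: they have to be found in the camera images.
- stand: Fixed stand of the carousel: wooden base plate 290 x 290 x 12 mm; origin at the centre of its underside, on the carousel's axis; z up; its front is -x. Four corner posts (10 mm thick, at x, y = +-135 mm) carry a clear flat cover over all of the base but a front opening.
- opening (a point): Middle of the cover's front opening, at the cover's top, 142 mm above the bench, 95 mm in front (-x) of the axis, straight above where a pocket stands when turned to the front. The opening is 124 mm wide (y) and runs from the front edge back to 32 mm from the axis. The cover is 4 mm thick. Parts leave only through the opening, upwards. Axes as the stand's.
- carousel: Revolving disc 260 mm across, top 24 mm above the bench, turning about the stand's axis (its z, up) through any angle a full turn either way; stays where left, turns with 0.05 N m. Origin on the axis, 14 mm above the bench. Four open pockets, 40 x 40 mm inside, walls 4 mm, rim 69 mm above the bench, centred 95 mm from the axis on its +x, +y, -x, -y, sides square to the radius. The -x one starts empty, within 0.4 rad of the front.
- knob (a point): Centre of the carousel's square wooden knob on the axis above the clear cover, 30 x 30 mm and 42 mm high (148 to 190 mm above the stand's origin), this point is mid-height, 169 mm up. It turns the carousel. The point's axes are the carousel's and square to the knob's faces.
- rail: Fork-ended rail: loose bar of pale wood, square 26 x 26 mm, 100 mm long, about 45 g, with a slot 8 mm wide, 14 mm deep across its top end (running along its y). Starts upright in the left or right pocket, 7 mm play all round, top 124 mm above the bench, forked end up. Origin at the centre of the plain end, z along its length to the forked end.
- rail_mid (a point): Middle of the rail, on its axis, 50 mm from either end; axes as the rail's.
- dowel: Round wooden dowel, 26 mm across, 100 mm long, standing in another pocket. Origin at the centre of its lower end. To be left in its pocket.
- slat: Flat wooden slat 12 x 34 mm, 100 mm long, standing in another pocket. Origin at the centre of its lower end. To be left in its pocket.
- mat: Fixed cork mat on the bench, 170 (x) x 150 (y) x 4 mm; origin at the centre of its underside.
- cab: Fixed low wooden drawer unit, 220 (x) x 200 (y) x 80 mm high, with one drawer that opens to its -x (its front). Origin at the centre of its underside. The drawer's wooden front is 15 mm thick, its outer face at x = -110 mm when shut, its top edge about 67 mm above the bench.
- cab_drawer0 (a joint): How far the drawer is open, m; 0 is fully home. Starts open by 0.11 to 0.14. It slides with about 1 N of friction and stops dead at 0.
- drawer_floor (a point): Centre of the drawer's inner floor, 22 mm above the bench, moving with the drawer; axes as the unit's (x into the unit). Inside 175 (x) x 158 (y) mm; walls 6 mm thick, 36 mm high. The uncovered part is the front one: from x = -87 mm back to x = -93 mm plus the drawer's opening; behind that is the unit's top, 80 mm above the bench.
- cab_drawer0_handle (a point): Middle of the drawer's steel bar handle, 11 mm thick, 100 mm long along y, 35 mm in front of the drawer's face and 44 mm above the bench; moves with the drawer.
- mallet: Loose mallet lying on the bench, 240 mm long, bystander.
Mind the look-alikes: they are no part of the job. There is more than one size of the mat; the job needs the smaller.

How it is judged:
By the outcome, as a careful person would: the job done as asked, in the order asked, and still so for the second after the job is handed in, with the robot touching nothing.
It also fails if it takes over 72 s, if anything falls off the work surface, if the arm or the gripper's body presses on something with over 40 N, if the wrist force passes 120 N, or if a joint passes its speed limit or range.

## Robot

A 7-joint arm with a two-finger parallel gripper is mounted at the origin on the work surface. World frame = base frame: x ahead of the robot, y to its left, z up, the work surface at z = 0. Lengths are in m, angles in rad, forces in N, time in s.
With the tool pointing down it reaches from about 0.425 to 0.825 m from the base axis. Payload 3.6 kg.
Tool frame: the origin (TCP) lies midway between the tips of the shut fingers; the grasp point (between the pads) lies manip.grip_point_offset behind it (manip.grip_point_offset is the distance from the TCP to the grasp point, in m); z points along the fingers, y is the line along which they close (so a half turn about z gives the same grasp; the last joint's range is limited). The gripper opens to 93 mm and grips with 3 to 60 N. Pads are 15 mm wide; open, the fingers measure 128 mm over their backs; the gripper's body (75 mm by 188 mm) begins 65 mm behind the grasp point.
Start: joints at [-0.026, 0.615, -0.013, 1.423, 0.008, 1.103, -0.04], TCP at [0.65, 0, 0.219] pointing down, gripper open.
Joint ranges: [-3.12, 3.12], [-0.3, 2.06], [-1.34, 1.32], [0.26, 2.42], [-1.36, 4.5], [0.01, 1.98], [-2.84, 2.84]. Speed limits (rad/s): [2.79, 2.79, 3.14, 3.14, 3.14, 3.14, 3.14].

## Interface

Orientations are given as a unit quaternion [x, y, z, w].
In Python, from cell import manip, imaging, ticket gives the robot as it stands.
- The arm moves only by the tool jog_arm, never from a script. Its argument "commands" is a list of rows, each an object with "linear": the shift along the tool's x, y, z in m, a list of three; "turn": the turn about the tool's z in rad. In form: [{"linear": [tx, ty, tz], "turn": turn}, ...]. A call has 1 to 10 rows; each row is the pose to reach, as a shift and turn from the pose commanded when the call began, along the tool's axes at that moment; what a row does not reach only later rows make up. A row lasts 1/12 s, in which the tool goes at most 41.7 mm and 7.16 degrees, less where a joint would pass 70% of its speed; a pose out of reach is approached as far as the arm can. A call with a gripper value outside its range is refused whole. "jaw" is the gripper's target within -1 to 1 (fully open at 1, half-way at 0, shut at -1), set as the call begins (left out, the last holds). The fingers move at their own pace and stop on an object; "squeeze" is the grip in N (left out, the last holds). Time passes only in rows, so rows that repeat a pose let the fingers close. It gives the time, the measured TCP pose, the force and the opening at its end, in the units of the state.
- manip.observe(): the state, without advancing time (a new reading comes with each control period).
- imaging.read_camera(name): name is "scene" or "side" or "wrist"; returns a dict with "image" (384x512x3 uint8, red, green, blue), "fovy" (degrees; the focal length in pixels is half the picture's height over the tangent of half this angle, whatever the lens; pixels are square), "cx", "cy" (the principal point, pixels), "xyz" and "rotation" of the camera in the world. Camera axes: x right, y down, z forward; pixel columns grow to the right and rows downward; lengths in m; the calibration is good to about 2 mm. A picture is of the moment at which its call begins. There is no depth.
- ticket.sign_off(): hands the job in, once; it reports no verdict.
The state is a dict: "time": time; "joint_pos": joint angles; "joint_vel": joint speeds; "tau": joint torques, N m; "tool_pos": TCP position; "orientation": TCP orientation; "ft_force": force on the tool from outside, world axes, zero at the start; "wrist_torque": the same for the moment, N m; "finger_gap": finger opening in m.
Only numpy, scipy, OpenCV 4.12 (cv2) and the standard library are available. Lean on these libraries where they do the work, as an engineer would, in place of code of your own. Each camera call takes 0.05 s, during which the arm holds its last target. There are 200 camera calls.

## Working session

There is one attempt and no reset: what is moved stays moved. The work goes in short steps, Python scripts to look and compute and a tool call to move; the robot and the scene stay as the last step left them, time stands still between calls to the robot, and variables do not carry over. Pictures are saved under pics/ and viewed, on a budget of 10 in all, crops included, one or two more only if the job needs it, and the job is handed in when it is done.

Besides the shell and the picture viewer there is one more tool, called after "Call:" as name(argument=value, ...), one argument or row to a line, values as JSON. jog_arm: Moves the arm, as the interface text tells. Its arguments: {"type":"object","properties":{"commands":{"type":"array","items":{"type":"object","properties":{"linear":{"type":"array","items":{"type":"number"}},"turn":{"type":"number"}}}},"jaw":{"type":"number"},"squeeze":{"type":"number"}},"required":["commands"]}

```bash
mkdir -p pics; ls; cat > h.py <<'E'
import numpy as np,cv2,pickle
from cell import manip,imaging,ticket
def snap(cam,name):
    r=imaging.read_camera(cam); pickle.dump(r,open(f'pics/{name}.pkl','wb'))
    cv2.imwrite(f'pics/{name}.png',r['image'][:,:,::-1]); return r
def load(n): return pickle.load(open(f'pics/{n}.pkl','rb'))
def ray(r,u,v):
    f=r['image'].shape[0]/2/np.tan(np.radians(r['fovy'])/2)
    d=np.array(r['rotation']).reshape(3,3)@np.array([(u-r['cx'])/f,(v-r['cy'])/f,1.]); return np.array(r['xyz']),d
def atz(r,u,v,z):
    o,d=ray(r,u,v); return o+d*(z-o[2])/d[2]
def proj(r,p):
    f=r['image'].shape[0]/2/np.tan(np.radians(r['fovy'])/2)
    c=np.array(r['rotation']).reshape(3,3).T@(np.asarray(p)-np.array(r['xyz'])); return f*c[0]/c[2]+r['cx'],f*c[1]/c[2]+r['cy']
E
python3 - <<'E'
from h import *
a=snap('scene','s0');b=snap('side','d0');w=snap('wrist','w0')
for r in(a,b,w): print(r['xyz'],r['fovy'],r['cx'],r['cy'],np.array(r['rotation']).round(3).tolist())
print(manip.observe(),manip.grip_point_offset)
ims=[cv2.resize(x['image'][:,:,::-1],(800,600),interpolation=cv2.INTER_CUBIC) for x in(a,b)]
cv2.imwrite('pics/s0b.png',ims[0]);cv2.imwrite('pics/d0b.png',ims[1])
E
```

```text
pics
[ 1.40032296 -0.32601533  1.2442254 ] 43.79850332794544 257.235855386506 191.4786982976974 [0.781, 0.518, -0.199, -0.285]
[ 0.17653095 -0.55139483  0.75623322] 56.21231179618327 251.95374688137565 189.75564091732542 [0.883, -0.224, 0.099, -0.4]
[0.6509396  0.06448032 0.38350768] 69.99787896511609 251.92093579599918 191.16948064243635 [0.993, -0.0, -0.001, 0.119]
{'time': 0.15, 'joint_pos': array([-0.02650147,  0.61568787, -0.01261167,  1.42451057,  0.00813075,
        1.10344689, -0.04038507]), 'joint_vel': array([-0.00130568, -0.00234064, -0.00025462, -0.00573381,  0.00088114,
        0.00108595, -0.00126968]), 'tau': array([ 1.13936116e-03, -4.59350109e+01,  2.09416850e-01, -1.65943640e+01,
       -6.11101720e-02,  1.81601685e-02,  1.63591380e-04]), 'tool_pos': array([6.49386320e-01, 4.00104520e-06, 2.17760016e-01]), 'orientation': array([ 7.07074555e-01,  7.07138298e-01, -7.24943595e-04, -6.90251070e-04]), 'ft_force': array([-0.11469992,  0.19435269,  0.07154596]), 'wrist_torque': array([0.01649378, 0.02571266, 0.00259861]), 'finger_gap': 0.09306090120271185} 0.0188
```

```bash
sed -i "s/np.array(r\['rotation'\]).reshape(3,3)/R.from_quat(r['rotation']).as_matrix()/; 1a from scipy.spatial.transform import Rotation as R" h.py; grep -n R.from h.py
```

```text
10:    d=R.from_quat(r['rotation']).as_matrix()@np.array([(u-r['cx'])/f,(v-r['cy'])/f,1.]); return np.array(r['xyz']),d
15:    c=R.from_quat(r['rotation']).as_matrix().T@(np.asarray(p)-np.array(r['xyz'])); return f*c[0]/c[2]+r['cx'],f*c[1]/c[2]+r['cy']
```

View pics/s0b.png

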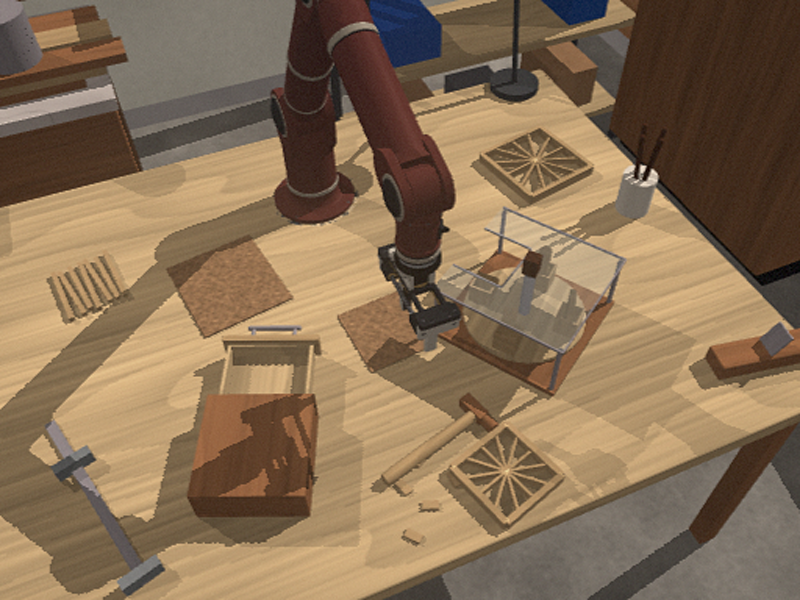

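View pics/d0b.png

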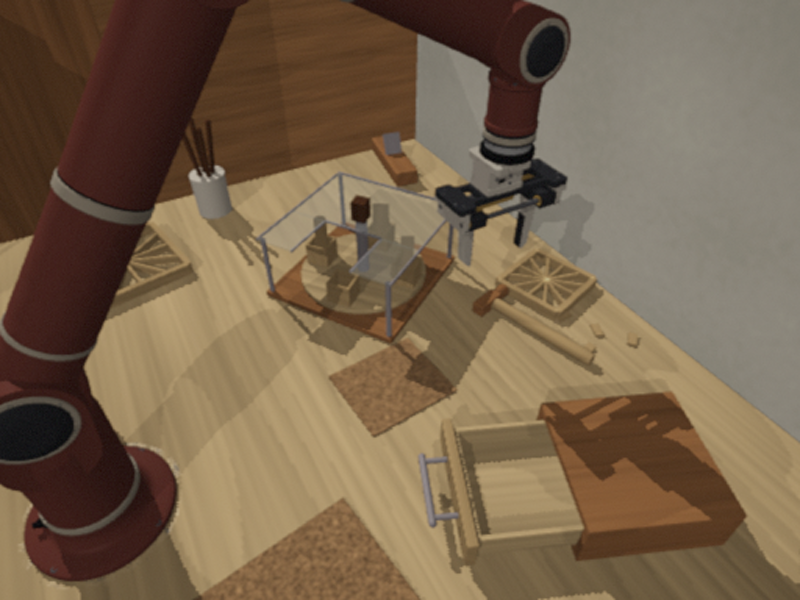

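```bash
python3 - <<'E'
from h import *
a=load('s0')['image'];b=load('d0')['image']
def t(im,x,y,w,h):
    return cv2.resize(im[y:y+h,x:x+w,::-1],(400,300),interpolation=cv2.INTER_CUBIC)
cv2.imwrite('pics/t1.png',np.vstack([np.hstack([t(b,162,105,140,105+0),t(a,275,130,140,105+20-20)]),np.hstack([t(b,262,245,224,126+42-42),t(a,110,200,140,135)])]))
E
```

```text
(no output)
```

View pics/t1.png

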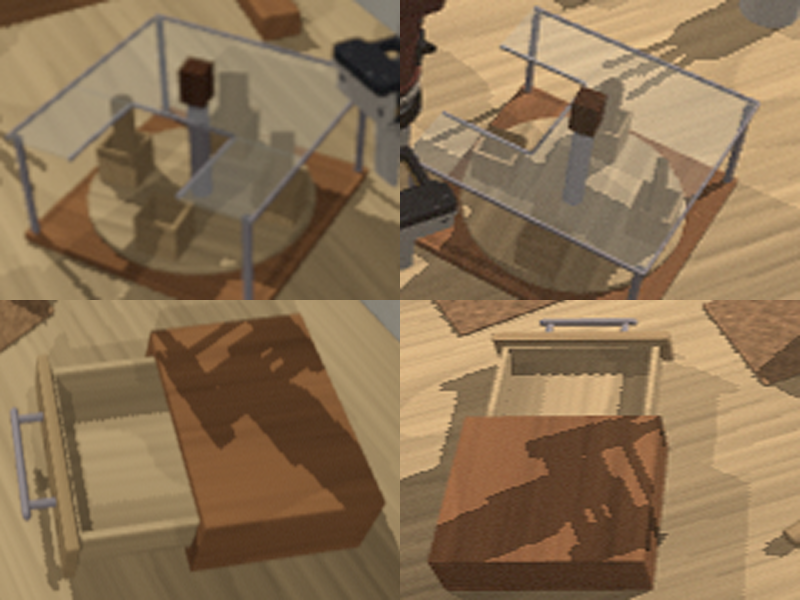

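```bash
cat > fit.py <<'E'
from h import *
from scipy.optimize import least_squares
def place(p,pts):
    x,y,t=p; c,s=np.cos(t),np.sin(t); return [np.array([x+c*q[0]-s*q[1],y+s*q[0]+c*q[1],q[2]]) for q in pts]
def fit(obs,p0):
    # obs: (camdict,(u,v),(x,y,z) mm)
    f=lambda p: np.ravel([np.subtract(proj(r,place(p,[np.array(m)/1000])[0]),uv) for r,uv,m in obs])
    s=least_squares(f,p0,loss='soft_l1'); return s.x,f(s.x).reshape(-1,2)
E
python3 - <<'E'
from fit import *
a=load('s0');b=load('d0')
t1=lambda x,y:(x/2.857+162,y/2.857+105)
t2=lambda x,y:((x-400)/2.857+275,y/2.857+130)
t3=lambda x,y:(x/1.786+262,(y-300)/2.381+245)
t4=lambda x,y:((x-400)/2.857+110,(y-300)/2.222+200)
B=lambda x,y:(x*.64,y*.64)
st=[(b,t1(14,135),(-135,135,142)),(b,t1(157,18),(135,135,142)),(b,t1(248,220),(-135,-135,142)),
(a,t2(537,10),(-135,135,142)),(a,t2(757,103),(135,135,142)),(a,t2(640,268),(135,-135,142)),
(b,t1(133,105),(-32,62,142)),(b,t1(180,195),(-135,-62,142)),(b,t1(235,137),(-32,-62,142)),(b,t1(70,157),(-135,62,142)),(a,t2(533,152),(-32,-62,142)),(a,t2(443,113),(-135,-62,142)),(a,t2(500,45),(-135,62,142)),
(a,t2(588,112),(0,0,169)),(b,t1(197,83),(0,0,169))]
cb=[(b,t3(148,334),(-110,100,80)),(b,t3(195,522),(-110,-100,80)),(b,t3(384,505),(110,-100,80)),(b,t3(297,315),(110,100,80)),(b,t3(192,568),(-110,-100,0)),
(a,t4(465,418),(-110,-100,80)),(a,t4(665,416),(-110,100,80)),(a,t4(655,563),(110,100,80)),(a,t4(430,562),(110,-100,80))]
for n,o,p in(('stand',st,(.65,.25,0)),('cab',cb,(.75,-.2,0))):
    x,r=fit(o,p); print(n,x.round(4),r.round(1).tolist())
    for u in place(x,[np.array([-.095,0,.142])]) if n=='stand' else []: print('opening',u)
    if n=='cab': cab=x
for uv,r in((t3(15,412),b),(t3(28,515),b),(t4(543,323),a),(t4(634,325),a)):
    h=atz(r,*uv,.044); d=h[:2]-cab[:2]; t=cab[2]; print('handle in cab',np.cos(t)*d[0]+np.sin(t)*d[1],-np.sin(t)*d[0]+np.cos(t)*d[1])
m=[B(403,340),B(330,378),B(375,435),B(455,388)]
for u in m: print('mat',atz(b,*u,.004))
m=[B(338,318),B(375,371)]
for u in m: print('mat scene',atz(a,*u,.004))
print('mallet',atz(a,*B(388,480),.02),atz(a,*B(478,412),.02))
E
```

```text
stand [0.5556 0.2867 0.576 ] [[1.1, 0.5], [0.9, 0.9], [-0.3, -1.3], [-0.1, 0.4], [-2.5, -0.3], [0.1, -1.5], [-0.2, 0.2], [0.2, -0.7], [-0.5, 0.3], [1.8, -0.2], [-0.8, -0.6], [2.2, -0.4], [2.0, 0.6], [-0.3, -0.7], [-0.1, 0.6]]
opening [0.47594887 0.23499495 0.142     ]
cab [ 0.6726 -0.3216 -0.3949] [[-3.2, -1.5], [0.4, 2.5], [2.9, -1.6], [3.5, -1.2], [-6.3, 1.4], [2.1, -3.9], [0.3, -3.5], [-2.4, 0.5], [0.3, 1.4]]
handle in cab -0.2844130440951857 0.049135731232905336
handle in cab -0.28369121838605815 -0.053092509500786485
handle in cab -0.28316354918008146 -0.05519362505141839
handle in cab -0.27828441778550866 0.04794438803945826
mat [0.53755857 0.08553836 0.004     ]
mat [0.3811972  0.06604363 0.004     ]
mat [ 0.39674549 -0.07604653  0.004     ]
mat [ 0.55999716 -0.05678392  0.004     ]
mat scene [ 0.40275018 -0.0795775   0.004     ]
mat scene [ 0.56354996 -0.05678102  0.004     ]
mallet [ 0.80536259 -0.12514636  0.02      ] [0.74107315 0.08621579 0.02      ]
```

Call:
jog_arm(
  commands=[
    {"linear": [0.03, -0.02, -0.01], "turn": 0.1},
    {"linear": [0.06, -0.035, -0.03], "turn": 0.22},
    {"linear": [0.09, -0.05, -0.05], "turn": 0.34},
    {"linear": [0.12, -0.07, -0.06], "turn": 0.46},
    {"linear": [0.15, -0.085, -0.07], "turn": 0.58},
    {"linear": [0.18, -0.1, -0.08], "turn": 0.7},
    {"linear": [0.21, -0.115, -0.09], "turn": 0.82},
    {"linear": [0.23, -0.13, -0.1], "turn": 0.92},
    {"linear": [0.25, -0.145, -0.1], "turn": 0.995},
    {"linear": [0.252, -0.147, -0.1], "turn": 0.995},
  ],
)

```text
time: 0.98
tool_pos: [0.4994, 0.2581, 0.3189]
orientation: [0.958, 0.288, -0.0, -0.002]
ft_force: [0.0, -0.1, -1.1]
finger_gap: 0.0925
```

```bash
python3 - <<'E'
from h import *
w=snap('wrist','w1');b=snap('side','d1');a=snap('scene','s1'); print(w.keys(),w['xyz'],manip.observe()['joint_pos'],manip.observe()['tool_pos'],manip.observe()['orientation'])
cv2.imwrite('pics/w1b.png',cv2.resize(w['image'][:,:,::-1],(800,600),interpolation=cv2.INTER_CUBIC))
E
```

```text
dict_keys(['image', 'fovy', 'cx', 'cy', 'xyz', 'rotation']) [0.55532985 0.29271096 0.48485809] [-0.63962954  0.39977918  0.20830865  1.52623474 -0.08433086  1.22543417
 -1.41268499] [0.5031179  0.2510644  0.31825199] [ 9.58706293e-01  2.84396975e-01 -3.66570662e-04  6.85832077e-04]
```

View pics/w1b.png

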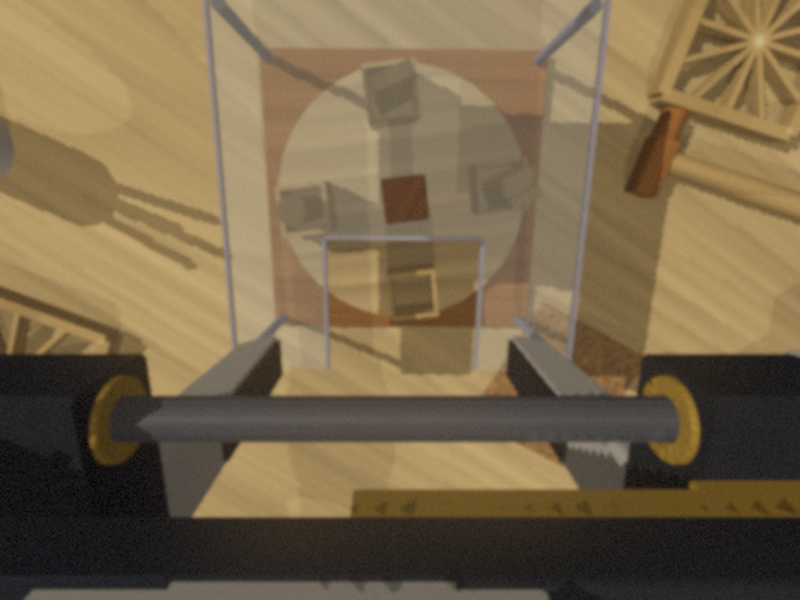

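```bash
python3 - <<'E'
from h import *
im=load('w1')['image'][:,:,::-1]
def t(im,x,y,w,h):
    c=cv2.resize(im[y:y+h,x:x+w],(400,300),interpolation=cv2.INTER_CUBIC).astype(float)
    lo,hi=np.percentile(c,1),np.percentile(c,99); return np.clip((c-lo)/(hi-lo)*255,0,255).astype(np.uint8)
b=load('d1')['image'][:,:,::-1]
cv2.imwrite('pics/t2.png',np.vstack([np.hstack([t(im,165,105,60,45),t(im,290,95,60,45)]),np.hstack([t(im,220,35,60,45),t(b,182,120,100,75)])]))
E
```

```text
(no output)
```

View pics/t2.png

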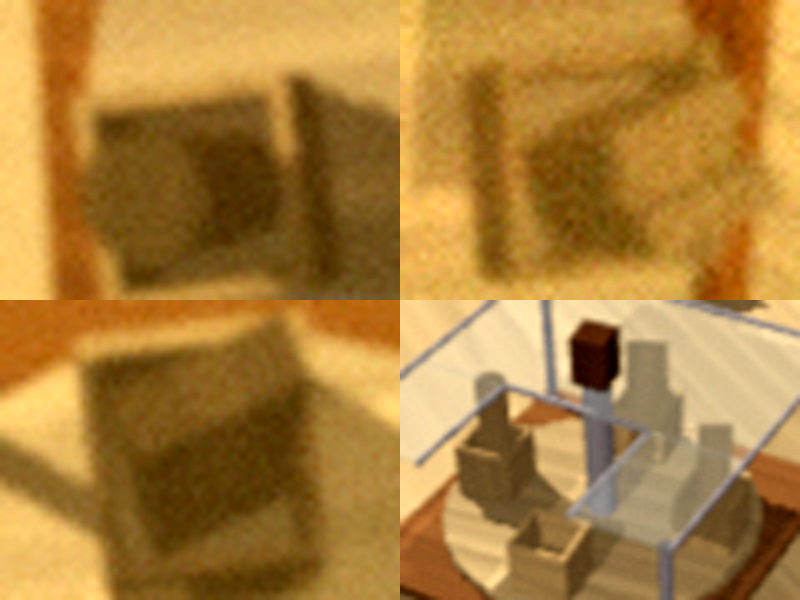

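```bash
python3 - <<'E'
from fit import *
w=load('w1');B=lambda x,y:(x*.64,y*.64)
im=w['image'].astype(int); m=(im[:,:,0]-im[:,:,2]>25)&(im[:,:,0]<135)
m[:105]=0;m[150:]=0;m[:,:235]=0;m[:,285:]=0
(c,s,an)=cv2.minAreaRect(np.argwhere(m)[:,::-1].astype(np.float32));box=cv2.boxPoints((c,s,an)); print(c,s,an,m.sum())
P=[atz(w,u,v,.19) for u,v in box]; print('knob',atz(w,*c,.19),[np.degrees(np.arctan2(*(P[i+1]-P[i])[1::-1])).round(1) for i in range(3)],[np.linalg.norm(P[i+1]-P[i]).round(4) for i in range(3)])
for n,(u,v) in dict(front=(412,293),left=(303,208),right=(498,188),back=(390,92)).items(): print(n,atz(w,*B(u,v),.069))
o=[(w,B(262,52),(145,145,12)),(w,B(547,50),(145,-145,12)),(w,B(533,328),(-145,-145,12)),(w,B(272,325),(-145,145,12)),(w,B(327,239),(-32,62,142)),(w,B(483,239),(-32,-62,142)),(w,B(478,370),(-145,-62,142)),(w,B(328,368),(-145,62,142))]
print(*fit(o,(.55,.28,.57)))
E
```

```text
(259.5, 127.0) (44.0, 49.0) 90.0 1638
knob [0.55695423 0.28575262 0.19      ] [np.float64(-56.6), np.float64(-145.0), np.float64(123.4)] [np.float64(0.0504), np.float64(0.0449), np.float64(0.0523)]
front [0.48503204 0.22648788 0.069     ]
left [0.49660305 0.3592774  0.069     ]
right [0.6134018  0.21570293 0.069     ]
back [0.62701044 0.34598327 0.069     ]
[0.55751572 0.28479894 0.57654122] [[-2.12209882 -3.69413648]
 [ 2.22917268 -1.26713415]
 [-3.81708136 -0.50655728]
 [ 2.33803268  0.16762732]
 [ 0.0962078  -0.20254976]
 [-0.1100038   0.51922078]
 [-1.62222785  1.27544818]
 [ 1.96737267  1.81591792]]
```

Call:
jog_arm(
  commands=[
    {"linear": [0.02, 0, 0.0], "turn": -0.12},
    {"linear": [0.04, 0, 0.01], "turn": -0.24},
    {"linear": [0.055, 0, 0.02], "turn": -0.36},
    {"linear": [0.064, 0, 0.03], "turn": -0.48},
    {"linear": [0.064, 0, 0.04], "turn": -0.6},
    {"linear": [0.064, 0, 0.05], "turn": -0.72},
    {"linear": [0.064, 0, 0.06], "turn": -0.84},
    {"linear": [0.064, 0, 0.07], "turn": -0.96},
    {"linear": [0.064, 0, 0.08], "turn": -1.08},
    {"linear": [0.064, 0, 0.08], "turn": -1.2},
  ],
)

```text
time: 1.97
tool_pos: [0.5571, 0.2829, 0.2356]
orientation: [0.63, 0.777, -0.003, -0.0]
ft_force: [-0.8, -0.0, -0.3]
finger_gap: 0.0928
```

Call:
jog_arm(
  commands=[
    {"linear": [0, 0, 0.01], "turn": -0.12},
    {"linear": [0, 0, 0.02], "turn": -0.24},
    {"linear": [0, 0, 0.03], "turn": -0.36},
    {"linear": [0, 0, 0.03], "turn": -0.485},
    {"linear": [0, 0, 0.03], "turn": -0.485},
  ],
)

```text
time: 2.38
tool_pos: [0.5579, 0.2832, 0.207]
orientation: [0.427, 0.904, -0.002, -0.0]
ft_force: [0.6, -0.8, -0.1]
finger_gap: 0.0931
```

```bash
python3 - <<'E'
from h import *
o=manip.observe();R0=R.from_quat(o['orientation']).as_matrix();print(o['joint_pos'],o['tool_pos'],R0.round(3).tolist(),o['ft_force'])
k=np.array([.5565,.2858,.153]);print('to knob in tool',R0.T@(k-o['tool_pos']),'yaw y',np.arctan2(R0[1,1],R0[0,1]))
E
```

```text
[-0.37323821  0.59631187 -0.22377083  1.50793041  0.14487093  1.05664902
  0.05697387] [0.55786768 0.28323022 0.20702494] [[-0.635, 0.772, -0.002], [0.772, 0.635, -0.003], [-0.001, -0.003, -1.0]] [ 0.56058583 -0.81956143 -0.07188209]
to knob in tool [0.00289032 0.00074858 0.05402087] yaw y 0.6883502629910666
```

Lower onto the knob and grip it.

Call:
jog_arm(
  commands=[
    {"linear": [0.001, 0.0005, 0.015], "turn": 0},
    {"linear": [0.003, 0.0007, 0.03], "turn": 0},
    {"linear": [0.003, 0.0007, 0.045], "turn": 0},
    {"linear": [0.003, 0.0007, 0.053], "turn": 0},
    {"linear": [0.003, 0.0007, 0.053], "turn": 0},
  ],
)

```text
time: 2.8
tool_pos: [0.5551, 0.2873, 0.1536]
orientation: [0.428, 0.904, -0.002, -0.001]
ft_force: [-0.8, -0.6, -0.3]
finger_gap: 0.0929
```

Call:
jog_arm(
  commands=[
    {"linear": [0, 0, 0], "turn": 0},
    {"linear": [0, 0, 0], "turn": 0},
    {"linear": [0, 0, 0], "turn": 0},
    {"linear": [0, 0, 0], "turn": 0},
    {"linear": [0, 0, 0], "turn": 0},
    {"linear": [0, 0, 0], "turn": 0},
  ],
  jaw=-1,
  squeeze=20,
)

```text
time: 3.3
tool_pos: [0.5554, 0.2898, 0.1561]
orientation: [0.426, 0.905, 0.0, 0.0]
ft_force: [-0.2, -0.6, 0.2]
finger_gap: 0.0578
```

Call:
jog_arm(
  commands=[
    {"linear": [0, 0, 0], "turn": 0},
    {"linear": [0, 0, 0], "turn": 0},
    {"linear": [0, 0, 0], "turn": 0},
    {"linear": [0, 0, 0], "turn": 0},
    {"linear": [0, 0, 0], "turn": 0},
    {"linear": [0, 0, 0], "turn": 0},
  ],
)

```text
time: 3.8
tool_pos: [0.554, 0.2886, 0.1555]
orientation: [0.426, 0.905, -0.002, -0.001]
ft_force: [-4.3, -3.3, 3.6]
finger_gap: 0.0299
```

```bash
python3 - <<'E'
from h import *
o=manip.observe();print(o['tool_pos'],o['finger_gap'],o['ft_force'],o['wrist_torque'])
E
```

```text
[0.5540175  0.2886063  0.15547821] 0.02989360798874942 [-4.26480721 -3.32054912  3.63227102] [-0.46090493  0.67158258  0.05187521]
```

Call:
jog_arm(
  commands=[
    {"linear": [0, 0, 0], "turn": 0.08},
    {"linear": [0, 0, 0], "turn": 0.17},
    {"linear": [0, 0, 0], "turn": 0.26},
    {"linear": [0, 0, 0], "turn": 0.35},
    {"linear": [0, 0, 0], "turn": 0.44},
    {"linear": [0, 0, 0], "turn": 0.53},
    {"linear": [0, 0, 0], "turn": 0.62},
    {"linear": [0, 0, 0], "turn": 0.71},
    {"linear": [0, 0, 0], "turn": 0.8},
    {"linear": [0, 0, 0], "turn": 0.89},
  ],
)

```text
time: 4.63
tool_pos: [0.5555, 0.289, 0.1555]
orientation: [0.776, 0.631, -0.0, 0.0]
ft_force: [-1.2, -2.6, 0.2]
finger_gap: 0.0299
```

Call:
jog_arm(
  commands=[
    {"linear": [0, 0, 0], "turn": 0.09},
    {"linear": [0, 0, 0], "turn": 0.18},
    {"linear": [0, 0, 0], "turn": 0.27},
    {"linear": [0, 0, 0], "turn": 0.36},
    {"linear": [0, 0, 0], "turn": 0.45},
    {"linear": [0, 0, 0], "turn": 0.54},
    {"linear": [0, 0, 0], "turn": 0.63},
    {"linear": [0, 0, 0], "turn": 0.72},
    {"linear": [0, 0, 0], "turn": 0.795},
    {"linear": [0, 0, 0], "turn": 0.795},
  ],
)

```text
time: 5.47
tool_pos: [0.5566, 0.2881, 0.1554]
orientation: [0.959, 0.283, 0.001, 0.001]
ft_force: [1.6, -3.7, -1.2]
finger_gap: 0.0298
```

Call:
jog_arm(
  commands=[
    {"linear": [0, 0, 0], "turn": 0},
    {"linear": [0, 0, 0], "turn": 0},
    {"linear": [0, 0, 0], "turn": 0},
    {"linear": [0, 0, 0], "turn": 0},
  ],
  jaw=-0.2,
)

```text
time: 5.8
tool_pos: [0.5551, 0.2907, 0.1558]
orientation: [0.959, 0.285, 0.0, -0.001]
ft_force: [0.4, -0.5, 0.3]
finger_gap: 0.0372
```

```bash
python3 - <<'E'
from h import *
w=snap('wrist','w2');o=manip.observe();R0=R.from_quat(o['orientation']).as_matrix();print(o['joint_pos'],o['tool_pos'],o['finger_gap'],'yaw y',np.arctan2(R0[1,1],R0[0,1]),o['ft_force'])
E
```

```text
[-0.66655491  0.64983763  0.25435435  1.58002336 -0.19142848  0.93561818
 -1.3414648 ] [0.55515183 0.29046509 0.15579309] 0.03764722006816093 yaw y -0.9934109487355892 [-0.57547691 -0.41176075 -0.28367941]
```

Call:
jog_arm(
  commands=[
    {"linear": [0, 0, -0.02], "turn": 0},
    {"linear": [0, 0, -0.05], "turn": 0},
    {"linear": [-0.03, 0, -0.08], "turn": 0},
    {"linear": [-0.07, 0, -0.09], "turn": 0},
    {"linear": [-0.1, 0, -0.09], "turn": 0},
    {"linear": [-0.125, 0, -0.09], "turn": 0},
    {"linear": [-0.13, 0, -0.09], "turn": 0},
    {"linear": [-0.13, 0, -0.09], "turn": 0},
  ],
  jaw=0.1,
)

```text
time: 6.52
tool_pos: [0.4453, 0.2185, 0.2464]
orientation: [0.959, 0.284, 0.0, -0.001]
ft_force: [-0.3, 0.4, 0.2]
finger_gap: 0.051
```

```bash
python3 - <<'E'
from h import *
w=snap('wrist','w3');o=manip.observe();print(o['joint_pos'],o['tool_pos'],o['finger_gap'],w['xyz'],w['rotation'])
f=proj(w,[.476,.235,.124]);print(f,proj(w,[.5565,.2858,.19]))
u,v=map(int,f); im=w['image'][:,:,::-1]
cv2.imwrite('pics/w3b.png',cv2.resize(im[:300,80:440],(720,600),interpolation=cv2.INTER_CUBIC))
E
```

```text
[-0.7123503   0.35718533  0.29390578  1.82148221 -0.12315368  0.97852721
 -1.36158416] [0.44667012 0.21942968 0.24624788] 0.05112077350915751 [0.50114152 0.25308694 0.41233329] [ 0.87251437 -0.47396213 -0.0568675   0.10413767]
(np.float64(253.4854801512252), np.float64(155.04499043318484)) (np.float64(255.74354782255207), np.float64(34.467732049575176))
```

View pics/w3b.png

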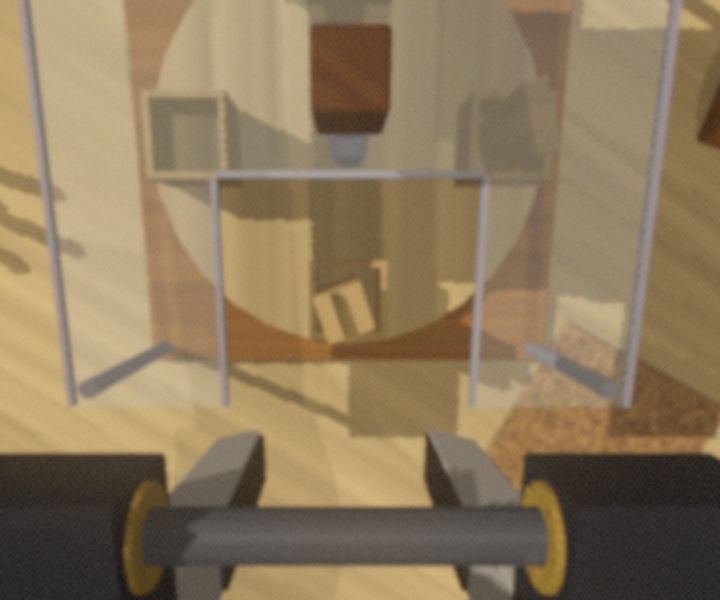

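```bash
python3 - <<'E'
from h import *
w=load('w3');o=manip.observe();R0=R.from_quat(o['orientation']).as_matrix()
C=[(314,297),(358,280),(375,325),(330,344)]
P=np.array([atz(w,80+u/2,v/2,.124) for u,v in C]);c=P.mean(0);print(P.round(4).tolist(),c)
for i in range(4):
  d=P[(i+1)%4]-P[i];print(np.linalg.norm(d[:2]).round(4),np.arctan2(d[1],d[0]).round(3))
print('yaw y',np.arctan2(R0[1,1],R0[0,1]),'lin',R0.T@(np.array([c[0],c[1],.093])-o['tool_pos']))
E
```

```text
[[0.4723, 0.2531, 0.124], [0.4921, 0.2387, 0.124], [0.4775, 0.2183, 0.124], [0.456, 0.2328, 0.124]] [0.47448858 0.23572282 0.124     ]
0.0245 -0.631
0.0251 -2.194
0.0259 2.549
0.0261 0.895
yaw y -0.9943302044192168 lin [0.03188147 0.00155559 0.1533147 ]
```

Call:
jog_arm(
  commands=[
    {"linear": [0.015, 0.001, 0], "turn": -0.12},
    {"linear": [0.032, 0.0015, 0.01], "turn": -0.24},
    {"linear": [0.032, 0.0015, 0.03], "turn": -0.364},
    {"linear": [0.032, 0.0015, 0.06], "turn": -0.364},
    {"linear": [0.032, 0.0015, 0.08], "turn": -0.364},
    {"linear": [0.032, 0.0015, 0.08], "turn": -0.364},
  ],
)

```text
time: 7.07
tool_pos: [0.4725, 0.2349, 0.1612]
orientation: [0.891, 0.453, -0.004, -0.0]
ft_force: [-0.3, 0.2, -0.9]
finger_gap: 0.0511
```

```bash
python3 - <<'E'
from h import *
o=manip.observe();R0=R.from_quat(o['orientation']).as_matrix()
print(o['tool_pos'],'yaw y',np.arctan2(R0[1,1],R0[0,1]),'lin',R0.T@(np.array([.4745,.2357,.093])-o['tool_pos']))
E
```

```text
[0.47248377 0.23490707 0.16116615] yaw y -0.6301339444400001 lin [0.00233537 0.00142092 0.06814576]
```

Call:
jog_arm(
  commands=[
    {"linear": [0.001, 0.001, 0.02], "turn": 0},
    {"linear": [0.002, 0.001, 0.045], "turn": 0},
    {"linear": [0.002, 0.001, 0.066], "turn": 0},
    {"linear": [0.002, 0.001, 0.066], "turn": 0},
  ],
)

```text
time: 7.4
tool_pos: [0.475, 0.2361, 0.0968]
orientation: [0.891, 0.453, -0.003, -0.0]
ft_force: [-0.8, 0.6, 0.2]
finger_gap: 0.0511
```

Call:
jog_arm(
  commands=[
    {"linear": [0, 0, 0], "turn": 0},
    {"linear": [0, 0, 0], "turn": 0},
    {"linear": [0, 0, 0], "turn": 0},
    {"linear": [0, 0, 0], "turn": 0},
    {"linear": [0, 0, 0], "turn": 0},
    {"linear": [0, 0, 0], "turn": 0},
  ],
  jaw=-1,
  squeeze=12,
)

```text
time: 7.9
tool_pos: [0.4767, 0.2367, 0.1008]
orientation: [0.892, 0.453, 0.001, -0.0]
ft_force: [-0.7, 1.0, 4.1]
finger_gap: 0.0263
```

Call:
jog_arm(
  commands=[
    {"linear": [0, 0, 0], "turn": 0},
    {"linear": [0, 0, 0], "turn": 0},
    {"linear": [0, 0, -0.01], "turn": 0},
    {"linear": [0, 0, -0.025], "turn": 0},
  ],
)

```text
time: 8.23
tool_pos: [0.475, 0.2355, 0.1241]
orientation: [0.892, 0.453, -0.002, 0.0]
ft_force: [-0.3, -0.1, 0.2]
finger_gap: 0.026
```

```bash
python3 - <<'E'
from h import *
o=manip.observe();R0=R.from_quat(o['orientation']).as_matrix()
print(o['tool_pos'],o['finger_gap'],o['ft_force'],'yaw y',np.arctan2(R0[1,1],R0[0,1]))
E
```

```text
[0.47495988 0.23550987 0.12408679] 0.02602079154684207 [-0.34245429 -0.0748087   0.21313395] yaw y -0.6310592768996377
```

Call:
jog_arm(
  commands=[
    {"linear": [0, 0, -0.03], "turn": 0},
    {"linear": [0, 0, -0.065], "turn": 0},
    {"linear": [0, 0, -0.1], "turn": 0},
    {"linear": [0, 0, -0.128], "turn": 0},
    {"linear": [-0.015, 0.015, -0.13], "turn": 0},
    {"linear": [-0.035, 0.038, -0.13], "turn": 0},
    {"linear": [-0.06, 0.066, -0.13], "turn": 0},
    {"linear": [-0.085, 0.094, -0.13], "turn": 0},
    {"linear": [-0.11, 0.122, -0.13], "turn": 0},
    {"linear": [-0.126, 0.14, -0.13], "turn": 0},
  ],
)

```text
time: 9.07
tool_pos: [0.5144, 0.0466, 0.2551]
orientation: [0.893, 0.451, -0.001, 0.001]
ft_force: [0.6, -0.4, 0.1]
finger_gap: 0.0257
```

Call:
jog_arm(
  commands=[
    {"linear": [-0.004, 0.004, 0.01], "turn": 0},
    {"linear": [-0.004, 0.004, 0.04], "turn": 0},
    {"linear": [-0.004, 0.004, 0.07], "turn": 0},
    {"linear": [-0.004, 0.004, 0.1], "turn": 0},
    {"linear": [-0.004, 0.004, 0.13], "turn": 0},
    {"linear": [-0.004, 0.004, 0.145], "turn": 0},
    {"linear": [-0.004, 0.004, 0.15], "turn": 0},
    {"linear": [-0.004, 0.004, 0.15], "turn": 0},
  ],
)

```text
time: 9.73
tool_pos: [0.5141, 0.047, 0.1033]
orientation: [0.891, 0.453, -0.002, -0.001]
ft_force: [0.8, 0.1, -0.2]
finger_gap: 0.0258
```

```bash
python3 - <<'E'
from h import *
b=snap('side','d4');a=snap('scene','s4');w=snap('wrist','w4')
o=manip.observe();R0=R.from_quat(o['orientation']).as_matrix()
print(o['joint_pos'],o['tool_pos'],o['finger_gap'],o['ft_force'],'yaw y',np.arctan2(R0[1,1],R0[0,1]))
def t(im,x,y,w,h): return cv2.resize(im[y:y+h,x:x+w,::-1],(400,300),interpolation=cv2.INTER_CUBIC)
A=t(a['image'],180,130,200,150);Bm=t(b['image'],160,130,200,150);W=cv2.resize(w['image'][:,:,::-1],(400,300))
cv2.imwrite('pics/t4.png',np.vstack([np.hstack([Bm,A]),np.hstack([W,t(b['image'],260,240,220,140)])]))
E
```

```text
[-0.26537121  0.56853105  0.19931085  1.93744523 -0.17759484  0.6498176
 -0.58549627] [0.51639007 0.04657025 0.10582197] 0.025930106761533806 [ 0.1743918   0.18921014 -1.24754891] yaw y -0.630411021082123
```

View pics/t4.png

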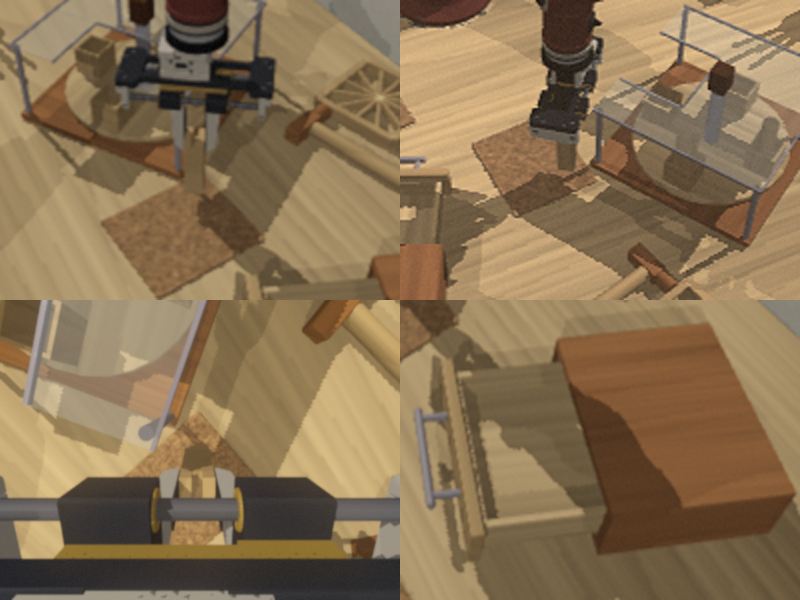

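Call:
jog_arm(
  commands=[
    {"linear": [-0.006, 0, 0.01], "turn": 0},
    {"linear": [-0.008, 0, 0.02], "turn": 0},
    {"linear": [-0.008, 0, 0.025], "turn": 0},
    {"linear": [-0.008, 0, 0.028], "turn": 0},
    {"linear": [-0.008, 0, 0.028], "turn": 0},
  ],
  squeeze=4,
)

```text
time: 10.3
tool_pos: [0.5116, 0.0401, 0.0774]
orientation: [0.892, 0.453, 0.001, 0.0]
ft_force: [-0.4, 0.0, 0.6]
finger_gap: 0.0262
```

```bash
python3 - <<'E'
from h import *
o=manip.observe();R0=R.from_quat(o['orientation']).as_matrix()
print(o['tool_pos'],o['finger_gap'],o['ft_force'],'yaw y',np.arctan2(R0[1,1],R0[0,1]))
th=np.radians([0,8,16,24,33,42,51,60,68,76,82])
r=np.hypot(13,92);p0=np.arctan2(92,13)
for t in th: print(np.degrees(t).round(),(r*np.cos(p0+t)-13).round(1),(92-r*np.sin(p0+t)).round(1))
E
```

```text
[0.5116232  0.04005659 0.07739454] 0.026156759138925272 [-0.43953147  0.02019637  0.58380518] yaw y -0.6306352145561694
0.0 0.0 0.0
8.0 -12.9 -0.9
16.0 -25.9 -0.0
24.0 -38.5 2.7
33.0 -52.2 7.8
42.0 -64.9 14.9
51.0 -76.3 24.0
60.0 -86.2 34.7
68.0 -93.4 45.5
76.0 -99.1 57.1
82.0 -102.3 66.3
```

Call:
jog_arm(
  commands=[
    {"linear": [-0.006, 0, 0.002], "turn": 0},
    {"linear": [-0.013, 0, 0.0015], "turn": 0},
    {"linear": [-0.019, 0, 0.002], "turn": 0},
    {"linear": [-0.026, 0, 0.002], "turn": 0},
    {"linear": [-0.032, 0, 0.003], "turn": 0},
    {"linear": [-0.0385, 0, 0.005], "turn": 0},
    {"linear": [-0.045, 0, 0.007], "turn": 0},
    {"linear": [-0.052, 0, 0.01], "turn": 0},
    {"linear": [-0.059, 0, 0.0135], "turn": 0},
    {"linear": [-0.065, 0, 0.017], "turn": 0},
  ],
)

```text
time: 11.13
tool_pos: [0.4719, -0.0138, 0.0592]
orientation: [0.892, 0.453, -0.0, 0.0]
ft_force: [1.0, -0.3, 1.0]
finger_gap: 0.0259
```

```bash
python3 - <<'E'
from h import *
b=snap('side','d5');a=snap('scene','s5');w=snap('wrist','w5')
o=manip.observe()
print(o['joint_pos'],o['tool_pos'],o['finger_gap'],o['ft_force'])
def t(im,x,y,w,h): return cv2.resize(im[y:y+h,x:x+w,::-1],(400,300),interpolation=cv2.INTER_CUBIC)
cv2.imwrite('pics/t5.png',np.hstack([t(b['image'],190,180,120,90),t(a['image'],200,160,120,90)]))
E
```

```text
[-0.1212968   0.59848142  0.15137708  2.09491489 -0.19132208  0.4633272
 -0.45606349] [ 0.47125901 -0.01329688  0.05898442] 0.025850740490195402 [-0.18469671  0.07936878  0.60726787]
```

View pics/t5.png

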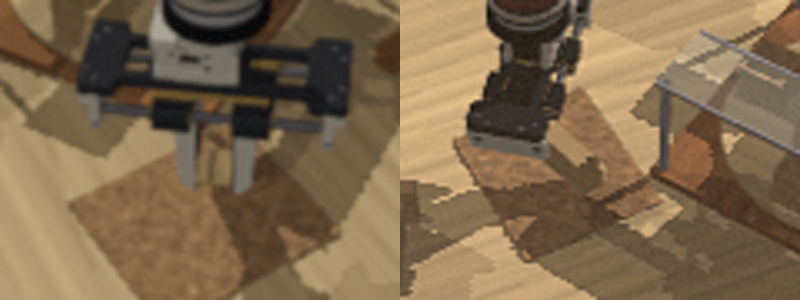

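Call:
jog_arm(
  commands=[
    {"linear": [-0.0065, 0, 0.005], "turn": 0},
    {"linear": [-0.0115, 0, 0.009], "turn": 0},
    {"linear": [-0.0165, 0, 0.0145], "turn": 0},
    {"linear": [-0.0215, 0, 0.02], "turn": 0},
    {"linear": [-0.025, 0, 0.025], "turn": 0},
    {"linear": [-0.0285, 0, 0.0305], "turn": 0},
    {"linear": [-0.0315, 0, 0.036], "turn": 0},
    {"linear": [-0.034, 0, 0.042], "turn": 0},
    {"linear": [-0.036, 0, 0.047], "turn": 0},
    {"linear": [-0.037, 0, 0.049], "turn": 0},
  ],
)

```text
time: 12.12
tool_pos: [0.4503, -0.0429, 0.0098]
orientation: [0.892, 0.453, -0.0, -0.0]
ft_force: [-0.2, 1.1, -0.5]
finger_gap: 0.0257
```

Call:
jog_arm(
  commands=[
    {"linear": [0, 0, 0], "turn": 0},
    {"linear": [0, 0, 0], "turn": 0},
    {"linear": [0, 0, 0], "turn": 0},
    {"linear": [0, 0, 0], "turn": 0},
    {"linear": [0, 0, 0], "turn": 0},
    {"linear": [0, 0, -0.02], "turn": 0},
    {"linear": [0, 0, -0.05], "turn": 0},
    {"linear": [0.01, 0, -0.08], "turn": 0},
    {"linear": [0.02, 0, -0.1], "turn": 0},
    {"linear": [0.02, 0, -0.1], "turn": 0},
  ],
  jaw=0.05,
)

```text
time: 12.95
tool_pos: [0.4665, -0.0249, 0.1146]
orientation: [0.891, 0.454, 0.005, 0.002]
ft_force: [1.0, -0.3, 0.1]
finger_gap: 0.049
```

```bash
python3 - <<'E'
from h import *
b=snap('side','d6');a=snap('scene','s6');w=snap('wrist','w6')
o=manip.observe();R0=R.from_quat(o['orientation']).as_matrix()
print(o['joint_pos'],o['tool_pos'],o['finger_gap'],o['ft_force'],np.arctan2(R0[1,1],R0[0,1]))
def t(im,x,y,w,h): return cv2.resize(im[y:y+h,x:x+w,::-1],(400,300),interpolation=cv2.INTER_CUBIC)
W=cv2.resize(w['image'][:,:,::-1],(400,300))
cv2.imwrite('pics/t6.png',np.vstack([np.hstack([t(b['image'],200,205,100,75),t(a['image'],200,160,120,90)]),np.hstack([W,t(w['image'],190,150,140,105)])]))
E
```

```text
[-0.11870313  0.49628951  0.18347959  2.07810898 -0.15880027  0.58110589
 -0.45438718] [ 0.46162664 -0.02652889  0.11029717] 0.048677478313699916 [ 0.17813757 -0.07674519  0.30841038] -0.6306001175711345
```

View pics/t6.png

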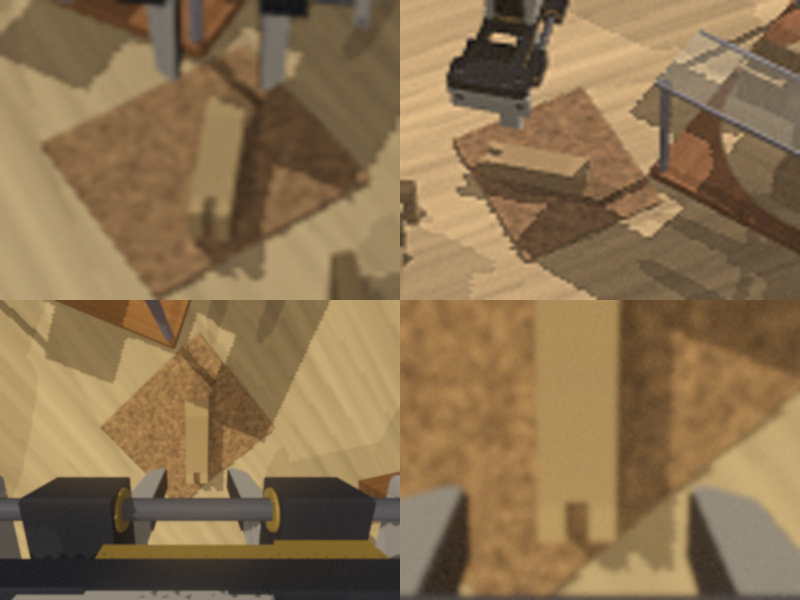

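```bash
python3 - <<'E'
from h import *
w=load('w6');o=manip.observe();R0=R.from_quat(o['orientation']).as_matrix()
P=[atz(w,u,v,.030) for u,v in ((238,234.7),(264.9,234.7),(266.2,130.6),(236.8,130.6))];P=np.array(P);c=P.mean(0)
print(P.round(4).tolist(),c,np.linalg.norm(P[1]-P[0]),np.linalg.norm(P[2]-P[1]))
print('lin',R0.T@(np.array([c[0],c[1],.010])-o['tool_pos']),[(R0.T@(p-c)).round(4) for p in P])
for n,im in(('mat',w),):
  for u,v in((102,428),(198,333),(272,430)): print(n,atz(w,u*1.28,(v-300)*1.28,.004))
E
```

```text
[[0.4307, -0.0498, 0.03], [0.4517, -0.0651, 0.03], [0.5095, 0.0141, 0.03], [0.4886, 0.0293, 0.03]] [ 0.47014177 -0.01788586  0.03      ] 0.025951748487916856 0.09809542252666018
lin [0.01206618 0.00186563 0.10028788] [array([-0.049, -0.013,  0.   ]), array([-0.049,  0.013,  0.   ]), array([ 0.049,  0.013, -0.   ]), array([ 0.049 , -0.0129, -0.    ])]
mat [0.38188225 0.06634625 0.004     ]
mat [0.54628063 0.0833987  0.004     ]
mat [ 0.55646365 -0.06424488  0.004     ]
```

Call:
jog_arm(
  commands=[
    {"linear": [0.006, 0.001, 0.02], "turn": 0},
    {"linear": [0.012, 0.002, 0.045], "turn": 0},
    {"linear": [0.012, 0.002, 0.07], "turn": 0},
    {"linear": [0.012, 0.002, 0.09], "turn": 0},
    {"linear": [0.012, 0.002, 0.101], "turn": 0},
    {"linear": [0.012, 0.002, 0.101], "turn": 0},
  ],
)

```text
time: 13.6
tool_pos: [0.4676, -0.0186, 0.0062]
orientation: [0.892, 0.452, -0.004, -0.002]
ft_force: [-0.2, -0.0, -0.6]
finger_gap: 0.0487
```

Call:
jog_arm(
  commands=[
    {"linear": [0, 0, 0], "turn": 0},
    {"linear": [0, 0, 0], "turn": 0},
    {"linear": [0, 0, 0], "turn": 0},
    {"linear": [0, 0, 0], "turn": 0},
    {"linear": [0, 0, 0], "turn": 0},
    {"linear": [0, 0, 0], "turn": 0},
    {"linear": [0, 0, 0], "turn": 0},
    {"linear": [0, 0, 0], "turn": 0},
  ],
  jaw=-1,
  squeeze=15,
)

```text
time: 14.27
tool_pos: [0.4714, -0.0181, 0.0103]
orientation: [0.892, 0.453, 0.001, 0.0]
ft_force: [-0.8, -0.3, 5.7]
finger_gap: 0.026
```

```bash
python3 - <<'E'
from fit import *
o=manip.observe();print(o['tool_pos'],o['finger_gap'],o['ft_force'],o['joint_pos'])
E
```

```text
[ 0.47144081 -0.01807809  0.01034591] 0.026019597177231797 [-0.79437101 -0.32373612  5.69537235] [-0.08221858  0.69120382  0.11051022  2.12308839 -0.21488174  0.33637042
 -0.42477595]
```

Call:
jog_arm(
  commands=[
    {"linear": [0, 0, -0.02], "turn": 0},
    {"linear": [0, 0, -0.05], "turn": 0},
    {"linear": [-0.01, 0.01, -0.085], "turn": 0},
    {"linear": [-0.03, 0.025, -0.12], "turn": -0.03},
    {"linear": [-0.055, 0.045, -0.15], "turn": -0.06},
    {"linear": [-0.08, 0.065, -0.175], "turn": -0.1},
    {"linear": [-0.105, 0.085, -0.195], "turn": -0.13},
    {"linear": [-0.13, 0.105, -0.215], "turn": -0.16},
    {"linear": [-0.155, 0.125, -0.23], "turn": -0.2},
    {"linear": [-0.18, 0.145, -0.25], "turn": -0.236},
  ],
)

```text
time: 15.1
tool_pos: [0.481, -0.25, 0.26]
orientation: [0.832, 0.555, -0.0, -0.001]
ft_force: [0.5, 0.3, -0.8]
finger_gap: 0.0259
```

```bash
python3 - <<'E'
from h import *
o=manip.observe();R0=R.from_quat(o['orientation']).as_matrix()
print(o['tool_pos'],o['finger_gap'],o['joint_pos'],np.arctan2(R0[1,1],R0[0,1]),R0.T@(np.array([.483,-.34,.28])-o['tool_pos']))
E
```

```text
[ 0.48099176 -0.25004181  0.26002053] 0.025887227480772105 [ 0.31895463  0.40979553  0.17665671  1.67986177 -0.0804975   1.06052364
  0.127666  ] -0.3930713981224558 [-0.08232287  0.03628191 -0.02005633]
```

Call:
jog_arm(
  commands=[
    {"linear": [-0.02, 0.01, -0.01], "turn": 0},
    {"linear": [-0.05, 0.025, -0.02], "turn": 0},
    {"linear": [-0.08, 0.036, -0.02], "turn": 0},
    {"linear": [-0.082, 0.036, -0.02], "turn": 0},
    {"linear": [-0.082, 0.036, -0.02], "turn": 0},
  ],
)

```text
time: 15.52
tool_pos: [0.482, -0.3408, 0.2789]
orientation: [0.833, 0.553, -0.001, -0.0]
ft_force: [-0.6, -0.4, -1.0]
finger_gap: 0.026
```

```bash
python3 - <<'E'
from h import *
w=snap('wrist','w7')
o=manip.observe();R0=R.from_quat(o['orientation']).as_matrix()
print(o['tool_pos'],o['finger_gap'],o['ft_force'],np.arctan2(R0[1,1],R0[0,1]))
cv2.imwrite('pics/w7b.png',cv2.resize(w['image'][:,:,::-1],(800,600)))
E
```

```text
[ 0.48299527 -0.33832259  0.27884098] 0.025363304146110544 [-0.08370362  0.3252577  -0.76699562] -0.3963666221363995
```

View pics/w7b.png

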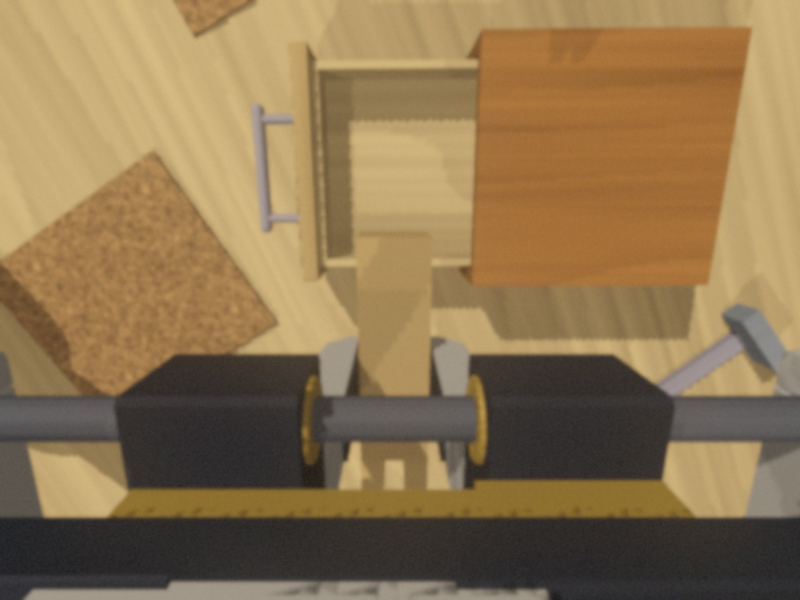

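```bash
python3 - <<'E'
from fit import *
w=load('w7');B=lambda x,y:(x*.64,y*.64)
o=[(w,B(480,30),(-110,100,80)),(w,B(750,28),(110,100,80)),(w,B(708,284),(110,-100,80)),(w,B(472,284),(-110,-100,80))]
x,r=fit(o,(.67,-.32,-.39));print(x,r.round(1).tolist())
for n,u,v,z in(('handle',258,105,.044),('handle',266,230,.044),('front out',291,43,.067),('front out',305,279,.067),('front in',308,43,.067),('front in',319,278,.067),('wall in',330,70,.058),('wall in',330,262,.058)):
    d=atz(w,*B(u,v),z)[:2]-x[:2];t=x[2];print(n,(np.cos(t)*d[0]+np.sin(t)*d[1]).round(4),(-np.sin(t)*d[0]+np.cos(t)*d[1]).round(4))
ob=manip.observe();R0=R.from_quat(ob['orientation']).as_matrix()
for c in(-.165,):
  p=place(x,[np.array([c,0,.12])])[0];print(p,R0.T@(p-ob['tool_pos']))
print(np.arctan2(R0[1,1],R0[0,1]))
E
```

```text
[ 0.6728754  -0.32670414 -0.39778598] [[-5.7, -0.9], [7.3, -0.3], [4.5, 1.1], [-6.5, 1.5]]
handle -0.2867 0.0534
handle -0.2876 -0.054
front out -0.2502 0.0946
front out -0.249 -0.0958
front in -0.2367 0.0945
front in -0.2363 -0.0949
wall in -0.2213 0.0773
wall in -0.2273 -0.0819
[ 0.52075845 -0.26278675  0.12      ] [0.08410954 0.00596366 0.1589094 ]
-0.3963666221363995
```

Call:
jog_arm(
  commands=[
    {"linear": [0.03, 0, 0], "turn": 0},
    {"linear": [0.06, 0, 0.02], "turn": 0},
    {"linear": [0.084, 0, 0.05], "turn": 0},
    {"linear": [0.084, 0, 0.085], "turn": 0},
    {"linear": [0.084, 0, 0.12], "turn": 0},
    {"linear": [0.084, 0, 0.155], "turn": 0},
    {"linear": [0.084, 0, 0.185], "turn": 0},
    {"linear": [0.084, 0, 0.21], "turn": 0},
    {"linear": [0.084, 0, 0.225], "turn": 0},
    {"linear": [0.084, 0, 0.23], "turn": 0},
  ],
)

```text
time: 16.4
tool_pos: [0.5144, -0.2571, 0.0467]
orientation: [0.831, 0.556, -0.001, -0.003]
ft_force: [0.5, -0.2, -0.3]
finger_gap: 0.0261
```

```bash
python3 - <<'E'
from h import *
b=snap('side','d8')
o=manip.observe();R0=R.from_quat(o['orientation']).as_matrix()
print(o['tool_pos'],o['finger_gap'],o['ft_force'],np.arctan2(R0[1,1],R0[0,1]))
p=np.array([.666-.163*np.cos(.398),-.3238+.163*np.sin(.398),.028]);print(R0.T@(p-o['tool_pos']))
E
```

```text
[ 0.51485268 -0.25780358  0.04727025] 0.025671032444756336 [-0.41069509 -0.46210486 -0.46487492] -0.39223753763266095
[-0.00230145  0.00200453  0.01925558]
```

Call:
jog_arm(
  commands=[
    {"linear": [0, 0, 0.008], "turn": 0},
    {"linear": [0, 0, 0.015], "turn": 0},
    {"linear": [0, 0, 0.019], "turn": 0},
    {"linear": [0, 0, 0.02], "turn": 0},
    {"linear": [0, 0, 0.02], "turn": 0},
  ],
)

```text
time: 16.87
tool_pos: [0.516, -0.2609, 0.0298]
orientation: [0.832, 0.555, 0.0, 0.0]
ft_force: [-0.1, 0.2, -0.5]
finger_gap: 0.0259
```

Call:
jog_arm(
  commands=[
    {"linear": [0, 0, 0], "turn": 0},
    {"linear": [0, 0, 0], "turn": 0},
    {"linear": [0, 0, 0], "turn": 0},
    {"linear": [0, 0, 0], "turn": 0},
    {"linear": [0, 0, 0], "turn": 0},
    {"linear": [0, 0, -0.02], "turn": 0},
    {"linear": [0, 0, -0.05], "turn": 0},
    {"linear": [0, 0, -0.08], "turn": 0},
    {"linear": [0, 0, -0.11], "turn": 0},
    {"linear": [0, 0, -0.11], "turn": 0},
  ],
  jaw=0.0,
)

```text
time: 17.7
tool_pos: [0.5195, -0.2631, 0.1458]
orientation: [0.832, 0.554, 0.003, 0.005]
ft_force: [0.9, -0.5, 0.0]
finger_gap: 0.0464
```

```bash
python3 - <<'E'
from h import *
w=snap('wrist','w9');b=snap('side','d9');a=snap('scene','s9')
o=manip.observe();R0=R.from_quat(o['orientation']).as_matrix()
print(o['tool_pos'],o['finger_gap'],o['ft_force'],o['joint_pos'])
# handle start pose: closed fingers in front of handle
t=-.398
p=np.array([.666,-.3238,0])+R.from_euler('z',t).apply([-.310,0,0]);p[2]=.13;print(p,np.hypot(*p[:2]),R0.T@(p-o['tool_pos']))
def tl(im,x,y,w,h): return cv2.resize(im[y:y+h,x:x+w,::-1],(400,300),interpolation=cv2.INTER_CUBIC)
cv2.imwrite('pics/t9.png',np.vstack([np.hstack([tl(b['image'],260,240,180,135),tl(a['image'],110,200,140,105)]),np.hstack([cv2.resize(w['image'][:,:,::-1],(400,300)),tl(a['image'],210,130,260,195)])]))
E
```

```text
[ 0.51559144 -0.26063577  0.1394283 ] 0.04667377192603814 [-0.70730795 -0.55858102 -0.46980245] [ 0.33116575  0.59418514  0.15640398  1.73797169 -0.1198563   0.81926029
  0.14833696]
[ 0.38023022 -0.20365161  0.13      ] 0.4313339801111451 [ 0.0005286  -0.14686077  0.00950684]
```

View pics/t9.png

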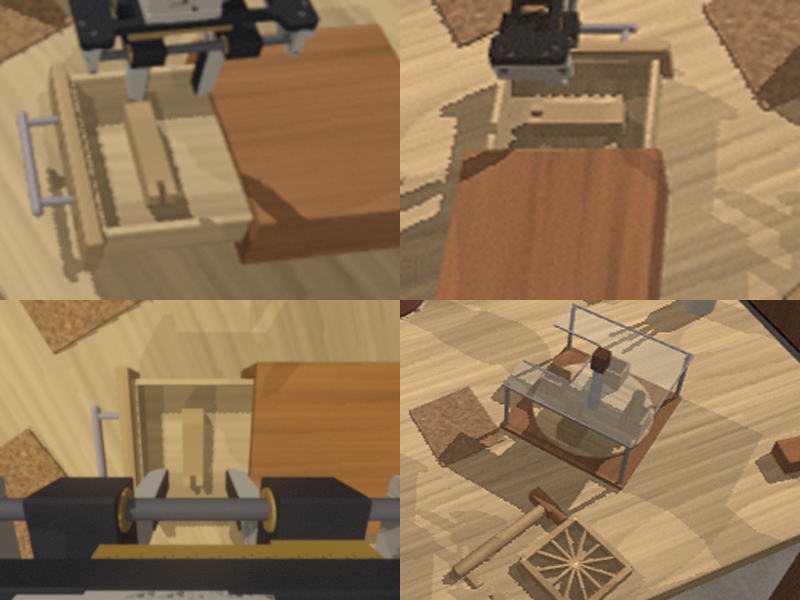

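Call:
jog_arm(
  commands=[
    {"linear": [0, -0.025, 0], "turn": 0},
    {"linear": [0, -0.055, 0], "turn": 0},
    {"linear": [0, -0.085, 0], "turn": 0},
    {"linear": [0, -0.115, 0], "turn": 0},
    {"linear": [0, -0.135, 0], "turn": 0},
    {"linear": [0, -0.145, 0], "turn": 0},
    {"linear": [0, -0.145, 0], "turn": 0},
    {"linear": [0, -0.145, 0], "turn": 0},
    {"linear": [0, -0.145, 0], "turn": 0},
  ],
  jaw=-1,
)

```text
time: 18.6
tool_pos: [0.3838, -0.2058, 0.1395]
orientation: [0.832, 0.555, 0.0, 0.001]
ft_force: [0.3, -0.4, 0.3]
finger_gap: 0.0009
```

Call:
jog_arm(
  commands=[
    {"linear": [0, 0, 0.01], "turn": 0},
    {"linear": [0, 0, 0.025], "turn": 0},
    {"linear": [0, 0, 0.04], "turn": 0},
    {"linear": [0, 0, 0.045], "turn": 0},
    {"linear": [0, 0, 0.045], "turn": 0},
  ],
)

```text
time: 19.02
tool_pos: [0.3825, -0.2052, 0.0934]
orientation: [0.832, 0.555, -0.001, -0.001]
ft_force: [0.2, 0.1, 0.4]
finger_gap: 0.0005
```

```bash
python3 - <<'E'
from h import *
o=manip.observe();R0=R.from_quat(o['orientation']).as_matrix()
print(o['tool_pos'],o['finger_gap'],o['ft_force'],o['joint_pos'])
t=-.398;d=R.from_euler('z',-t).apply(o['tool_pos']-[.666,-.3238,0]);print('in cab',d)
E
```

```text
[ 0.38245001 -0.20522008  0.09343579] 0.0005378169259696593 [0.23861512 0.06762566 0.39104924] [ 0.34757184  0.49443069  0.13316078  2.16482705 -0.13348226  0.49190356
  0.1880651 ]
in cab [-0.30734582 -0.00058554  0.09343579]
```

Call:
jog_arm(
  commands=[
    {"linear": [0, -0.002, 0.01], "turn": 0},
    {"linear": [0, -0.002, 0.02], "turn": 0},
    {"linear": [0, -0.002, 0.03], "turn": 0},
    {"linear": [0, -0.002, 0.04], "turn": 0},
    {"linear": [0, -0.002, 0.053], "turn": 0},
    {"linear": [0, -0.002, 0.053], "turn": 0},
  ],
)

```text
time: 19.52
tool_pos: [0.3805, -0.2044, 0.0407]
orientation: [0.832, 0.555, -0.0, -0.001]
ft_force: [-0.2, 0.6, -0.4]
finger_gap: 0.0004
```

```bash
python3 - <<'E'
from h import *
b=snap('side','d10')
o=manip.observe();R0=R.from_quat(o['orientation']).as_matrix()
print(o['tool_pos'],o['finger_gap'],o['ft_force'],o['joint_pos'])
t=-.398;d=R.from_euler('z',-t).apply(o['tool_pos']-[.666,-.3238,0]);print('in cab',d)
cv2.imwrite('pics/t10.png',cv2.resize(b['image'][215:365,250:450,::-1],(800,600),interpolation=cv2.INTER_CUBIC))
E
```

```text
[ 0.38063856 -0.20455431  0.04141651] 0.0007054963195180332 [-0.12036321  0.43800469 -0.28138903] [ 0.37725123  0.59747971  0.09453013  2.21059371 -0.15985595  0.34036318
  0.21134109]
in cab [-0.30927372 -0.00067388  0.04141651]
```

View pics/t10.png

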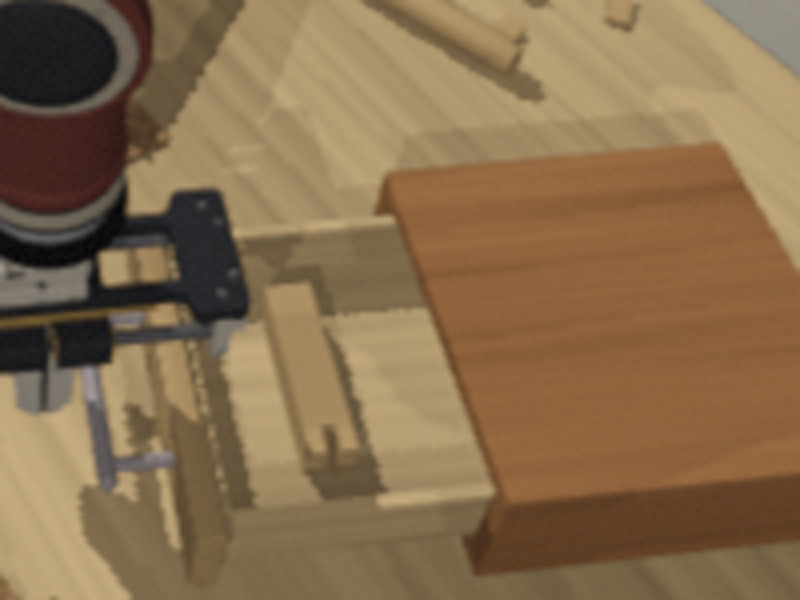

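Call:
jog_arm(
  commands=[
    {"linear": [0, 0, 0.008], "turn": 0},
    {"linear": [0, 0.006, 0.008], "turn": 0},
    {"linear": [0, 0.014, 0.008], "turn": 0},
    {"linear": [0, 0.024, 0.008], "turn": 0},
    {"linear": [0, 0.036, 0.008], "turn": 0},
    {"linear": [0, 0.048, 0.008], "turn": 0},
    {"linear": [0, 0.06, 0.008], "turn": 0},
    {"linear": [0, 0.072, 0.008], "turn": 0},
    {"linear": [0, 0.084, 0.008], "turn": 0},
    {"linear": [0, 0.092, 0.008], "turn": 0},
  ],
)

```text
time: 20.4
tool_pos: [0.4667, -0.2403, 0.034]
orientation: [0.832, 0.555, 0.0, 0.0]
ft_force: [-0.9, 0.2, -0.0]
finger_gap: 0.0005
```

Call:
jog_arm(
  commands=[
    {"linear": [0, 0.008, 0], "turn": 0},
    {"linear": [0, 0.016, 0], "turn": 0},
    {"linear": [0, 0.022, 0], "turn": 0},
    {"linear": [0, 0.028, 0], "turn": 0},
    {"linear": [0, 0.033, 0], "turn": 0},
    {"linear": [0, 0.037, 0], "turn": 0},
    {"linear": [0, 0.04, 0], "turn": 0},
    {"linear": [0, 0.04, 0], "turn": 0},
  ],
)

```text
time: 21.07
tool_pos: [0.5031, -0.2557, 0.0337]
orientation: [0.832, 0.555, 0.0, 0.001]
ft_force: [0.2, 0.3, 1.1]
finger_gap: 0.0005
```

```bash
python3 - <<'E'
from h import *
o=manip.observe()
print(o['tool_pos'],o['ft_force'])
t=-.398;rr=R.from_euler('z',-t);print('in cab',rr.apply(o['tool_pos']-[.666,-.3238,0]),rr.apply(o['ft_force']))
E
```

```text
[ 0.50311981 -0.25565095  0.03372315] [0.20788599 0.32810769 1.07373082]
in cab [-0.17656205 -0.00030598  0.03372315] [0.06447071 0.38303364 1.07373082]
```

Call:
jog_arm(
  commands=[
    {"linear": [0, 0.002, 0], "turn": 0},
    {"linear": [0, 0.004, 0], "turn": 0},
    {"linear": [0, 0.005, 0], "turn": 0},
    {"linear": [0, 0.006, 0], "turn": 0},
    {"linear": [0, 0.006, 0], "turn": 0},
  ],
)

```text
time: 21.48
tool_pos: [0.5077, -0.2576, 0.0336]
orientation: [0.832, 0.555, -0.0, 0.0]
ft_force: [-0.4, 0.2, -0.4]
finger_gap: 0.0005
```

Call:
jog_arm(
  commands=[
    {"linear": [0, 0.001, 0], "turn": 0},
    {"linear": [0, 0.002, 0], "turn": 0},
    {"linear": [0, 0.003, 0], "turn": 0},
    {"linear": [0, 0.003, 0], "turn": 0},
  ],
)

```text
time: 21.82
tool_pos: [0.5106, -0.2588, 0.0336]
orientation: [0.832, 0.555, 0.0, 0.0]
ft_force: [0.4, -0.7, -0.2]
finger_gap: 0.0002
```

```bash
python3 - <<'E'
from h import *
o=manip.observe()
t=-.398;rr=R.from_euler('z',-t);print('in cab',rr.apply(o['tool_pos']-[.666,-.3238,0]),rr.apply(o['ft_force']))
E
```

```text
in cab [-0.16842604 -0.00033045  0.03360705] [ 0.67042774 -0.521349   -0.17717169]
```

Call:
jog_arm(
  commands=[
    {"linear": [0, 0.001, 0], "turn": 0},
    {"linear": [0, 0.002, 0], "turn": 0},
    {"linear": [0, 0.003, 0], "turn": 0},
    {"linear": [0, 0.003, 0], "turn": 0},
  ],
)

```text
time: 22.15
tool_pos: [0.5128, -0.2597, 0.0336]
orientation: [0.832, 0.555, -0.0, -0.0]
ft_force: [-2.2, -0.8, 1.0]
finger_gap: 0.0004
```

Call:
jog_arm(
  commands=[
    {"linear": [0, 0.001, 0], "turn": 0},
    {"linear": [0, 0.002, 0], "turn": 0},
    {"linear": [0, 0.003, 0], "turn": 0},
    {"linear": [0, 0.003, 0], "turn": 0},
  ],
)

```text
time: 22.48
tool_pos: [0.5128, -0.2597, 0.0334]
orientation: [0.832, 0.555, -0.002, -0.003]
ft_force: [-7.0, 2.1, 6.0]
finger_gap: 0.0002
```

```bash
python3 - <<'E'
from h import *
b=snap('side','d11');a=snap('scene','s11');o=manip.observe()
t=-.398;rr=R.from_euler('z',-t);print('in cab',rr.apply(o['tool_pos']-[.666,-.3238,0]),rr.apply(o['ft_force']))
cv2.imwrite('pics/t11.png',np.vstack([cv2.resize(b['image'][235:365,270:490,::-1],(508,300),interpolation=cv2.INTER_CUBIC),cv2.resize(a['image'][200:330,110:330,::-1],(508,300),interpolation=cv2.INTER_CUBIC)]))
E
```

```text
in cab [-0.1660365  -0.00024161  0.03344226] [-7.25744046 -0.68389959  5.46433547]
```

View pics/t11.png

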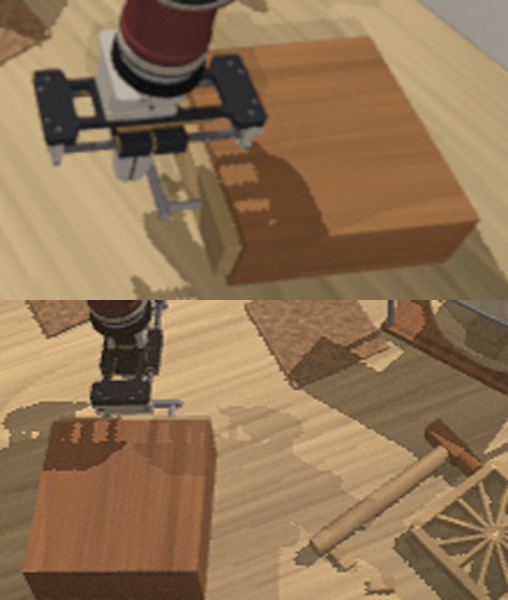

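Call:
jog_arm(
  commands=[
    {"linear": [0, -0.005, 0], "turn": 0},
    {"linear": [0, -0.02, 0], "turn": 0},
    {"linear": [0, -0.035, 0], "turn": 0},
    {"linear": [0, -0.04, -0.02], "turn": 0},
    {"linear": [0, -0.04, -0.055], "turn": 0},
    {"linear": [0, -0.04, -0.09], "turn": 0},
    {"linear": [0, -0.04, -0.125], "turn": 0},
    {"linear": [0, -0.04, -0.16], "turn": 0},
    {"linear": [0, -0.04, -0.18], "turn": 0},
    {"linear": [0, -0.04, -0.18], "turn": 0},
  ],
)

```text
time: 23.42
tool_pos: [0.4833, -0.2474, 0.2193]
orientation: [0.832, 0.555, 0.004, 0.006]
ft_force: [0.4, 0.6, -0.3]
finger_gap: 0.0012
```

```bash
python3 - <<'E'
from h import *
w=snap('wrist','w12');b=snap('side','d12');a=snap('scene','s12');o=manip.observe();print(o['tool_pos'],o['ft_force'])
t=lambda im:cv2.resize(im[:,:,::-1],(400,300))
z=lambda im,x,y,w,h:cv2.resize(im[y:y+h,x:x+w,::-1],(400,300),interpolation=cv2.INTER_CUBIC)
cv2.imwrite('pics/t12.png',np.vstack([np.hstack([t(w['image']),z(b['image'],260,240,220,140)]),np.hstack([z(a['image'],110,200,160,120),z(a['image'],230,120,200,150)])]))
E
```

```text
[ 0.47925288 -0.24521393  0.21313096] [-0.13952507 -0.01762324  0.02640397]
```

View pics/t12.png

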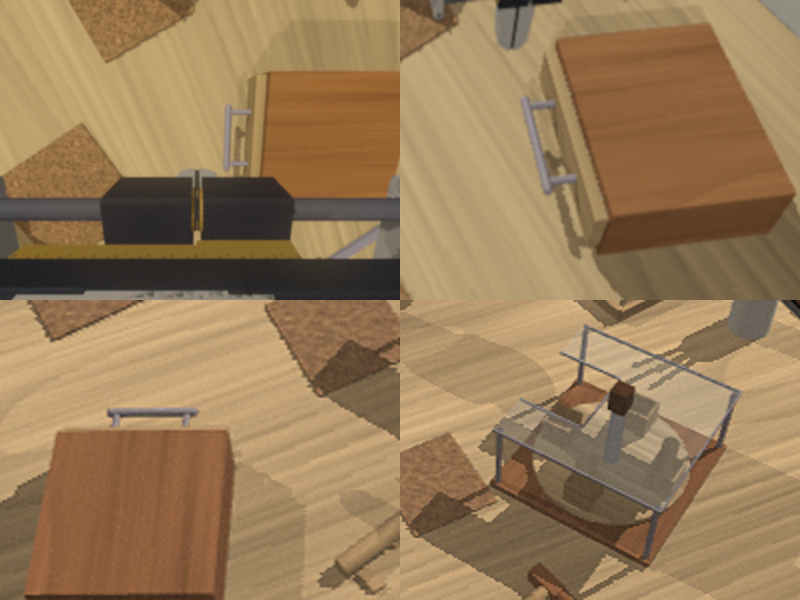

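The drawer is shut and the gripper is clear. The handle sits at tile pixels (225–250, 105–168), close to the cabinet. The dowel and slat still stand in the carousel, and the mallet hasn't moved.

```bash
python3 -c "
from h import *
print(ticket.sign_off())"
```

```text
the job is handed in; nothing more can be done
None
```

The job is done and handed in at about 23.5 s of the 72 s allowed.

- **Carousel:** I gripped the knob and turned the carousel about 97° clockwise. This brought the rail's pocket, which started on the right, to the front opening.
- **Mat:** I lifted the rail out through the opening and tipped it down under control onto the smaller cork mat. The pictures showed it lying on its side there after I let go.
- **Drawer:** I picked the rail up again by its middle and laid it flat in the drawer. I then pushed the drawer in by its handle until it stopped dead, with about 7 N along the push and no further movement.

**Last checks:** The final pictures show the drawer front against the cabinet and the gripper well clear, with wrist force about zero. The dowel and slat still stand in their pockets and the mallet looks unmoved. The rail can't be seen with the drawer shut; my last view of it was lying flat in the drawer just before the push.

**Disagreements:**
- My first fit of the cabinet was several pixels off because the roof starts 15 mm behind the drawer face. Allowing for that put the drawer's opening at about 133 mm.
- The drawer stopped about 2 mm beyond where I expected, which is within the camera calibration error.
- I viewed 13 pictures against the budget of 10, so I went three over.

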